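# Hang the probe on the pipette carousel

## Robot

A 6-joint arm with a two-finger parallel gripper is mounted at the origin on a cart in front of the work surface, level with it; the furniture and walls round the work are solid. World frame = base frame: x ahead of the robot, y to its left, z up, the work surface at z = 0. Lengths are in m, angles in rad, forces in N, time in s.
With the tool pointing down it reaches from about 0.425 to 0.95 m from the base axis. Payload 3.5 kg.
Tool frame: the origin (TCP) lies on the centre line of the jaws, within the pads' length; the fingertips stand 14 mm ahead of it and the grasp point (between the pads) lies 5 mm behind it (ctrl.finger_overhang is the distance from the TCP to the fingertips, in m); z points along the fingers, y is the line along which they close (so a half turn about z gives the same grasp; the last joint's range is limited). The gripper opens to 85 mm and grips with 20 to 120 N. Pads are 22 mm wide; open, the fingers measure 114 mm over their backs; the gripper's body (76 mm by 85 mm) begins 54 mm behind the grasp point. The pads swing forward as they close: fully open they stand 13 mm farther back than shut.
Start: joints at [1.03, 0.286, 1.577, -0, 1.279, -0.15], TCP at [0.257, 0.624, 0.245] pointing down, gripper open.
Joint ranges: [-2.77, 2.77], [-0.9, 2.22], [0.21, 2.48], [-1.53, 4.67], [0.24, 2.81], [-2.84, 2.84]. Speed limits (rad/s): [2.79, 2.79, 3.14, 3.14, 3.14, 3.14].

## Interface

Orientations are given as a unit quaternion [x, y, z, w].
In Python, from plant import ctrl gives the robot as it stands.
- The arm moves only by the tool send_rows, never from a script. Its argument "moves" is text: rows parted by semicolons, each of 7 numbers parted by spaces: the turn, a rotation vector about the tool's x, y, z in units of 360 degrees (1.0 is 360 degrees), then the shift along the tool's x, y, z in units of 20 cm (1.0 is 20 cm), then the gripper's target within -1 to 1 (fully open at 1, half-way at 0, shut at -1). A call has 1 to 12 rows; each row is the pose to reach, as a shift and turn from the pose commanded when the call began, along the tool's axes at that moment, turning the shorter way round; what a row does not reach only later rows make up. A row lasts 1/8 s, in which the tool goes at most 62.5 mm and 10.7 degrees, less where a joint would pass 70% of its speed; a pose out of reach is approached as far as the arm can. A call with a number of a shift or a turn outside -1 to 1 is refused whole. A call with a gripper value outside its range is refused whole. The fingers move at their own pace and stop on an object; "newtons" is the grip in N (left out, the last holds). Time passes only in rows, so rows that repeat a pose let the fingers close. It gives the time, the measured TCP pose, the force, the opening and the grip force at its end, in the units of the state.
- ctrl.get_state(): the state, without advancing time (a new reading comes with each control period).
- ctrl.read_camera(name): name is "scene" or "top" or "wrist"; returns a dict with "image" (420x560x3 uint8, red, green, blue), "fovy" (degrees; the focal length in pixels is half the picture's height over the tangent of half this angle, whatever the lens; pixels are square), "cx", "cy" (the principal point, pixels), "distortion" ([k1, k2, p1, p2, k3] as OpenCV has them; the pictures are not rectified), "extrinsics" (4x4, takes a point from camera to world coordinates). Camera axes: x right, y up, looking along -z (the intrinsics and any distortion apply to the point x, -y, -z); pixel columns grow to the right and rows downward; lengths in m; the calibration is good to about 2 mm. A picture is of the moment at which its call begins. There is no depth.
- ctrl.sign_off(): hands the job in; it is judged then, once.
The state is a dict: "time": time; "qpos": joint angles; "dq": joint speeds; "joint_efforts": joint torques, N m; "eef_pos": TCP position; "tcp_rot": TCP orientation; "contact_force": force on the tool from outside, world axes, zero at the start; "wrist_torque": the same for the moment, N m; "opening": opening from 0.0 (shut) to 1.0 (fully open); "finger_force": force on a finger pad.
Only numpy, scipy, OpenCV 4.12 (cv2) and the standard library are available. Lean on these libraries where they do the work, as an engineer would, in place of code of your own. Each camera call takes 0.05 s, during which the arm holds its last target. There are 200 camera calls.

## Task

Push the pipette carousel round until its empty fork stands over the pointer on the foot. Only then take the probe out of the single bench rest, hang it by its collar in that fork, settled flat inside the raised lips, and let go with the fork still over the pointer. Do not drop the probe, and do not disturb the loose things lying around.

Things in the scene. Friction and masses are not known exactly. Their poses are not given: they have to be found in the camera images.
- carousel: Fixed grey round foot, 124 mm across, of the pipette carousel. Origin on the column axis at bench level. A flat pointer sticks out of the foot along its -x axis to 94 mm from the axis, roughly towards the robot. Top of the head's cap (32 mm across) at 243 mm; the three hung pipettes reach 256 mm high and sweep a circle of 110 mm radius down to 25 mm above the bench.
- head (a joint): Turn of the carousel's head about its upright axis: 0 with the empty fork along the foot's +x axis (opposite the pointer), growing anticlockwise from above, no stops; empty fork over the pointer at +pi or -pi. Light friction (1 N at a fork), stays where left. Four equal forks 90 degrees apart: three hold fixed pipettes, one is empty.
- empty_seat (a point): Seat of the empty fork, turns with the head: 85 mm from the column axis, 215 mm high, on the prongs' top face; x points outward. Slot 30 mm wide, open outward, closed 17 mm inside the seat; prongs 8 mm thick, 52 mm over both, ending 33 mm outside the seat. Lips 5.5 mm high on the prong tips, 25 to 33 mm outside the seat: the collar must come in above them, then be lowered.
- bench_rest: Fixed grey single rest: post with one fork like the carousel's (same size, lips, 215 mm high). Origin on the bench below the fork's seat, where the probe hangs; fork opens along -x; post (12x40 mm) 62 mm from the seat on the +x side. Between rest and carousel a monitor, 0.51 m high, stands from x 0.52, y -0.09 to x 0.65, y 0.32 m: pass on the robot's side. Tall analyser right of the carousel.
- probe: Loose upright measuring probe, 182 mm long, about 0.12 kg, hanging in the bench rest. Origin at the centre of its lower end, z up along it. Steel tip 13 mm across to 40 mm, white body 23 mm across to 130 mm, round white collar 50 mm across from 130 to 135 mm, ribbed black grip 26 mm across from 135 to 182 mm, to be taken from above.
- collar (a point): Centre of the underside of the probe's collar (130 mm above the probe's lower end), which rests on the fork.
- tip_box: Loose bystander, not to be disturbed: clear-lidded pipette tip box, 90x120x64 mm; origin at the centre of its underside.
- bench_timer: Loose bystander, not to be disturbed: small white bench timer, 62x68x20 mm; origin at the centre of its underside.
- drop_dispenser: Loose bystander, not to be disturbed: white conical drop dispenser, 46x48x98 mm; origin at the centre of its underside.
- stapler: Loose bystander, not to be disturbed: black stapler, 140x36x46 mm; origin at the centre of its underside.
- marker: Loose bystander, not to be disturbed: marker pen lying flat, 12x144x12 mm; origin at the centre of its underside.
Mind the look-alikes: they are no part of the job. Of the things like the probe, leave any that is orange or red; of the rest the larger one is meant.

How it is judged:
On the way, in this order (a step that is already met when the one before it is completed fails the run):
1. the empty fork is turned to the pointer (within about 17 degrees) and at rest, the probe still in the bench rest (x of empty_seat in the frame of carousel below -0.08 m and y of empty_seat in the frame of carousel between -0.026 and 0.026 m and velocity of joint head between -0.05 and 0.05 rad/s and distance of probe from where it was at the start of the episode below 0.02 m), for 0.2 s.
2. the probe hangs in the empty fork (horizontal distance between collar and empty_seat below 0.01 m and z of collar in the frame of empty_seat between -0.003 and 0.003 m and angle between probe's own z axis and vertical below 0.12 rad), for 0.2 s.
At the end, for the whole second after the job is handed in: The empty fork's seat is within about 17 degrees (26 mm sideways) of the pointer; the probe's collar lies flat on that fork, its centre within 10 mm of the seat and within 3 mm of its height, the probe upright within 0.12 rad, released, everything at rest (all of step 2 and x of empty_seat in the frame of carousel below -0.08 m and y of empty_seat in the frame of carousel between -0.026 and 0.026 m and linear speed of probe below 0.03 m/s and velocity of joint head between -0.05 and 0.05 rad/s); the robot touches nothing.
It fails at once if the probe is dropped (height (world z) of collar below 0.17 m).
It fails at once if a bystander is moved by more than 30 mm (distance of any of tip_box, bench_timer, drop_dispenser, stapler, marker from where it was at the start of the episode above 0.03 m).
It also fails if it takes over 72 s, if anything falls off the work surface, if the arm or the gripper's body presses on something with over 40 N, if the wrist force passes 120 N, or if a joint passes its speed limit or range.

## Working session

There is one attempt and no reset: what is moved stays moved. The work goes in short steps, Python scripts to look and compute and a tool call to move; the robot and the scene stay as the last step left them, time stands still between calls to the robot, and variables do not carry over. Pictures are saved under pics/ and viewed, at most 10 in all, crops included, and the job is handed in when it is done.

Besides the shell and the picture viewer there is one more tool, called after "Request:" in YAML: its name, and indented under it one key for each argument. send_rows: Moves the arm, as the interface text tells. Its arguments: {"type":"object","properties":{"moves":{"type":"string"},"newtons":{"type":"number"}},"required":["moves"]}

```bash
mkdir -p pics; cat > h.py <<'E'
import numpy as np, cv2
from plant import ctrl
def cam(n,save=None):
    c=ctrl.read_camera(n)
    if save: cv2.imwrite('pics/'+save,c['image'][:,:,::-1])
    c['f']=210/np.tan(np.radians(c['fovy'])/2)
    c['K']=np.array([[c['f'],0,c['cx']],[0,c['f'],c['cy']],[0,0,1.]])
    c['E']=np.array(c['extrinsics']); c['D']=np.array(c['distortion'],float)
    return c
def ray(c,px):
    u=cv2.undistortPoints(np.array([[px]],float),c['K'],c['D'])[0,0]
    d=c['E'][:3,:3]@np.array([u[0],-u[1],-1]); return c['E'][:3,3],d
def onz(c,px,z):
    o,d=ray(c,px); return o+d*(z-o[2])/d[2]
def proj(c,p):
    q=np.linalg.inv(c['E'])@np.append(p,1); q=np.array([q[0],-q[1],-q[2]])
    return cv2.projectPoints(q.reshape(1,1,3),np.zeros(3),np.zeros(3),c['K'],c['D'])[0][0,0]
def tri(c1,p1,c2,p2):
    o1,d1=ray(c1,p1);o2,d2=ray(c2,p2)
    t=np.linalg.lstsq(np.array([d1,-d2]).T,o2-o1,rcond=None)[0]
    a,b=o1+d1*t[0],o2+d2*t[1]; return (a+b)/2,np.linalg.norm(a-b)
E
python3 - <<'E'
from h import *
for n in ['scene','top','wrist']:
    c=cam(n,n+'0.png'); print(n,c['fovy'],c['cx'],c['cy'],c['D'],c['E'].round(3).tolist())
print(ctrl.get_state())
a=cv2.imread('pics/scene0.png');b=cv2.imread('pics/top0.png')
E
```

```text
scene 50.24801745615933 271.88156825010185 207.35956569117403 [-0.10443072  0.          0.          0.          0.        ] [[-0.903, 0.324, -0.283, 0.115], [-0.43, -0.694, 0.578, 0.91], [-0.009, 0.643, 0.766, 1.266], [0.0, 0.0, 0.0, 1.0]]
top 51.71529337928008 279.2802773197612 215.62657986263645 [-0.12425821  0.          0.          0.          0.        ] [[-0.027, 0.988, -0.154, 0.346], [-1.0, -0.026, 0.01, 0.079], [0.006, 0.154, 0.988, 1.464], [0.0, 0.0, 0.0, 1.0]]
wrist 69.96149131258078 274.75951217818766 212.07401512245733 [-0.02759131  0.          0.          0.          0.        ] [[0.381, -0.882, -0.277, 0.186], [0.924, 0.363, 0.117, 0.654], [-0.003, -0.301, 0.954, 0.374], [0.0, 0.0, 0.0, 1.0]]
{'time': 0.15, 'qpos': array([ 1.03002109e+00,  2.86987606e-01,  1.57778042e+00,  4.37167386e-05,
        1.27860192e+00, -1.50022228e-01]), 'dq': array([-0.00010653, -0.00264473, -0.00521723, -0.00024322,  0.00272858,
        0.00226451]), 'joint_efforts': array([ 3.85757803e-04, -4.06598496e+01, -2.93141860e+01, -1.82110925e-04,
        3.95725016e-03,  1.04411174e-05]), 'eef_pos': array([0.25683558, 0.62373164, 0.24428061]), 'tcp_rot': array([ 1.94142007e-01,  9.80973033e-01, -8.29077052e-04, -3.20560600e-04]), 'contact_force': array([-0.54109525, -0.34587383,  0.03260635]), 'wrist_torque': array([ 0.04575425,  0.00136694, -0.02405637]), 'finger_force': 0.0, 'opening': 0.9986861455354199}
```

View pics/scene0.png

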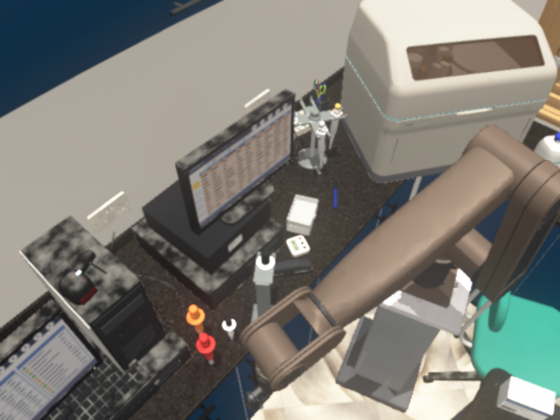

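View pics/top0.png

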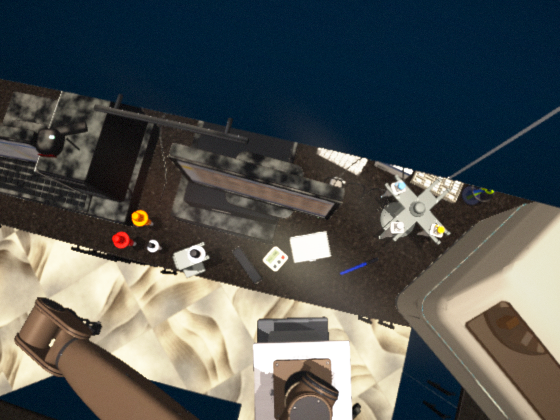

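Scene: probe-like candidates, in scene pixels, are black-gripped white (264,262) in the grey rest, orange (196,316), red (206,344) and small white (230,327). The carousel is at (315,135). In the top view they are at (193,255), (140,218), (122,240), (153,245) and (417,210). The one in the rest fits the description, so I'll check it close up.

```bash
python3 - <<'E'
import cv2,numpy as np
t=cv2.imread('pics/top0.png');s=cv2.imread('pics/scene0.png')
r=lambda im,x,y,w,h:cv2.resize(im[y:y+h,x:x+w],(400,300),interpolation=cv2.INTER_CUBIC)
cv2.imwrite('pics/c1.png',np.vstack([np.hstack([r(t,365,160,100,75),r(t,100,200,120,90)]),np.hstack([r(s,280,80,120,90),r(s,180,240,120,90)])]))
E
```

```text
(no output)
```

View pics/c1.png

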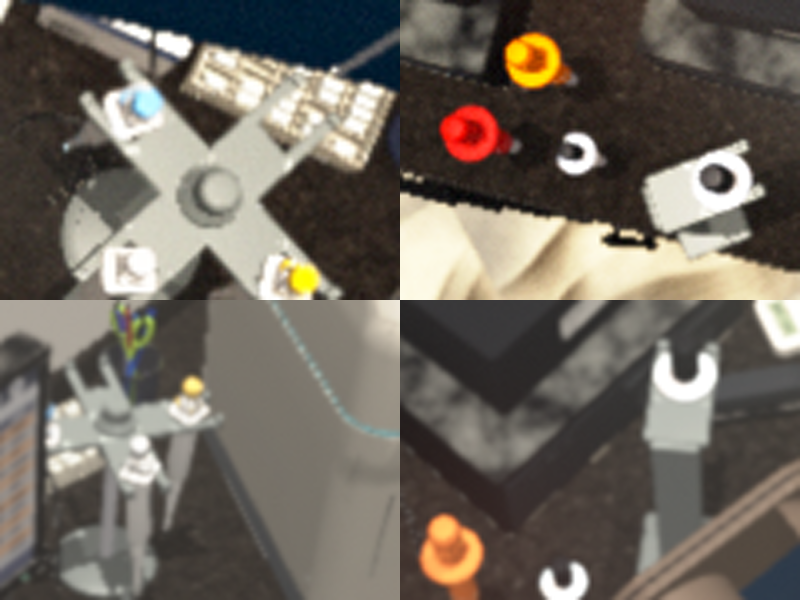

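```bash
python3 - <<'E'
from h import *
t=cam('top');s=cam('scene')
def blob(c,x,y,w,h,f):
    hsv=cv2.cvtColor(c['image'][y:y+h,x:x+w],cv2.COLOR_RGB2HSV)
    m=f(hsv).astype(np.uint8); n,l,st,ce=cv2.connectedComponentsWithStats(m)
    i=1+st[1:,4].argmax(); 
    pts=np.argwhere(l==i)[:,::-1].astype(np.float32); (cx,cy),r=cv2.minEnclosingCircle(pts)
    print(st[i],ce[i]+[x,y],'circ',cx+x,cy+y,r); return np.array([cx+x,cy+y])
white=lambda h:(h[...,2]>195)&(h[...,1]<40)
pt=blob(t,185,243,22,22,white); ps=blob(s,250,248,30,24,white)
print('collar tri',tri(t,pt,s,ps),'onz',onz(t,pt,.22),onz(s,ps,.22))
cap_t=(418.8,207.5);cap_s=(280+117*.3,80+(412-300)*.3)
print('cap',onz(t,cap_t,.243),onz(s,cap_s,.243),tri(t,cap_t,s,cap_s))
# fork directions from top at z .215
q=lambda x,y:(365+x/4,160+y/4)
for n,p in dict(tipA=(295,80),tipB=(335,120),blue=(132,85),blueL=(88,100),wht=(140,262),yel=(300,275)).items(): print(n,onz(t,q(*p),.215).round(3))
r=lambda x,y:(100+(x-400)*.3,200+y*.3)
for n,p in dict(prong1=(742,148),prong2=(760,190),back1=(648,180),back2=(668,230)).items(): print(n,onz(t,r(*p),.215).round(3))
# foot ellipse left side points
for p in [(62,220),(80,185),(110,172),(75,265)]: print('foot',onz(t,q(*p),.01).round(3))
for n,p,z in [('tipbox',(310,247),.064),('timer',(275,259),.02),('stapler',(247,265),.046),('marker',(354,269),.01),('disp',(153,245),.098),('red',(122,240),.2),('orange',(140,218),.2)]: print(n,onz(t,p,z).round(3))
for x0,y0,w,h,sc,nm in []: pass
big=cv2.resize(s['image'][95:200,270:375,::-1],(600,600),interpolation=cv2.INTER_CUBIC); cv2.imwrite('pics/s_car.png',big)
E
```

```text
[  0   0  22  22 268] [194.39179104 254.90671642] circ 194.0 253.5 13.82941722869873
[  6   8  19  16 184] [264.86413043 264.        ] circ 265.0 263.5 10.547611236572266
collar tri (array([0.4337322 , 0.31331857, 0.22157414]), np.float64(0.004934841422657045)) onz [0.436212   0.31438291 0.22      ] [0.4317728  0.31188313 0.22      ]
cap [ 0.5497664  -0.33987139  0.243     ] [ 0.54255766 -0.33093019  0.243     ] (array([ 0.54951782, -0.34435021,  0.23157965]), np.float64(0.00444025683871673))
tipA [ 0.637 -0.419  0.215]
tipB [ 0.606 -0.447  0.215]
blue [ 0.636 -0.292  0.215]
blueL [ 0.625 -0.258  0.215]
wht [ 0.502 -0.288  0.215]
yel [ 0.489 -0.409  0.215]
prong1 [0.462 0.29  0.215]
prong2 [0.426 0.275 0.215]
back1 [0.436 0.373 0.215]
back2 [0.393 0.355 0.215]
foot [ 0.566 -0.283  0.01 ]
foot [ 0.596 -0.301  0.01 ]
foot [ 0.607 -0.328  0.01 ]
foot [ 0.527 -0.292  0.01 ]
tipbox [ 0.459 -0.033  0.064]
timer [0.426 0.082 0.02 ]
stapler [0.407 0.174 0.046]
marker [ 0.385 -0.182  0.01 ]
disp [0.475 0.47  0.098]
red [0.482 0.535 0.2  ]
orange [0.547 0.481 0.2  ]
```

View pics/s_car.png

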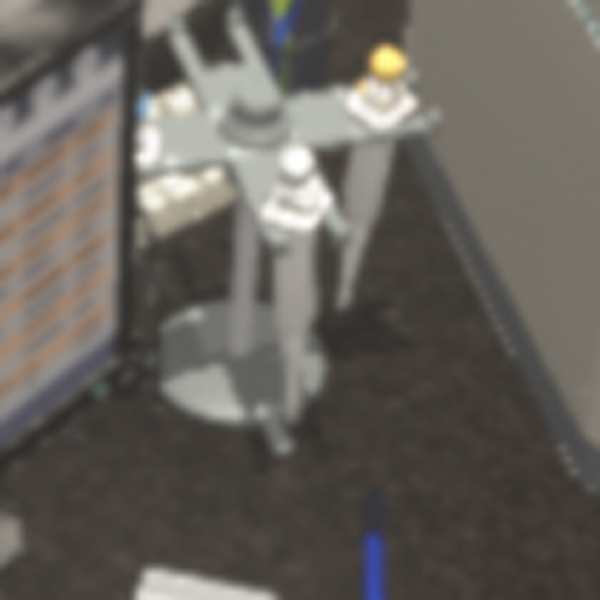

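```bash
python3 - <<'E'
from h import *
s=cam('scene');t=cam('top')
q=lambda x,y:(270+x*.175,95+y*.175)
for z in (.005,.012):
  P=onz(s,q(282,450),z); F=onz(s,q(243,360),z); print(P,F)
  for L in [(158,362),(326,370),(243,420),(262,405)]: print('  ',onz(s,q(*L),z).round(3))
c=np.array([.549,-.342]); d=P[:2]-c; print(np.linalg.norm(d),np.degrees(np.arctan2(d[1],d[0])))
print(proj(t,[*P[:2],.01]))
E
```

```text
[ 0.48650737 -0.27608812  0.005     ] [ 0.54437417 -0.34751462  0.005     ]
   [ 0.598 -0.32   0.005]
   [ 0.487 -0.363  0.005]
   [ 0.522 -0.292  0.005]
   [ 0.515 -0.311  0.005]
[ 0.48444621 -0.26950172  0.012     ] [ 0.54199173 -0.34053166  0.012     ]
   [ 0.596 -0.313  0.012]
   [ 0.485 -0.356  0.012]
   [ 0.519 -0.285  0.012]
   [ 0.513 -0.304  0.012]
0.09707312624528001 131.68244899191808
[378.01739442 238.78678012]
```

Fresh estimates: column axis is about (0.549,-0.342), the pointer is at bearing about 130°, and the empty fork is at about -51°. So about 180° of turning is needed. I'll push the white arm clockwise from 129° to 39°, then do the same with the yellow arm. First I square up the tool and move over.

Request:
send_rows:
  moves: "0 0 -0.0622 -0.65 -0.27 -0.525 -1;0 0 -0.0622 -0.65 -0.27 -0.525 -1;0 0 -0.0622 -0.65 -0.27 -0.525 -1;0 0 -0.0622 -0.65 -0.27 -0.525 -1;0 0 -0.0622 -0.65 -0.27 -0.525 -1"
  newtons: 30

```text
time: 0.98
eef_pos: [0.3563, 0.5247, 0.3495]
tcp_rot: [0.0, 1.0, -0.0, -0.001]
contact_force: [0.6, 0.1, -0.5]
opening: -0.001
finger_force: 0.0
```

Request:
send_rows:
  moves: "0 0 0 -0.4 -1 0 -1;0 0 0 -0.4 -1 0 -1;0 0 0 -0.4 -1 0 -1;0 0 0 -0.4 -1 0 -1;0 0 0 -0.4 -1 0 -1"

```text
time: 1.6
eef_pos: [0.4363, 0.3241, 0.3485]
tcp_rot: [0.001, 1.0, -0.0, -0.001]
contact_force: [-0.2, 0.5, -1.6]
opening: -0.002
finger_force: 0.0
```

```bash
python3 - <<'E'
from h import *
s=ctrl.get_state();print(s['time'],s['qpos'].round(3),s['eef_pos'],s['tcp_rot'])
w=cam('wrist','w1.png');
P=np.array([.434,.313,.22]);print(proj(w,P),w['E'][:3,3])
c=cam('scene')
q=lambda x,y:(270+x*.175,95+y*.175)
for p in [(420,150),(480,270),(590,490)]: print('analyser base',onz(c,q(*p),0).round(3))
E
```

```text
1.6 [ 0.452 -0.067  1.775  0.     1.437 -1.117] [0.43629397 0.32408039 0.34846344] [ 7.72960207e-04  9.99998541e-01 -4.82603248e-04 -1.44457392e-03]
[261.89257472 205.08382995] [0.35977354 0.32502446 0.47841613]
analyser base [ 0.51  -0.629  0.   ]
analyser base [ 0.423 -0.516  0.   ]
analyser base [ 0.283 -0.335  0.   ]
```

View pics/w1.png

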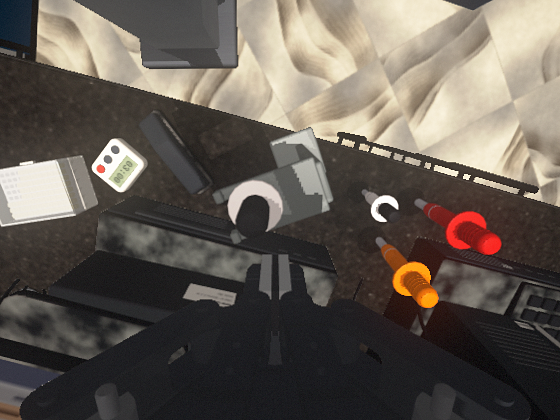

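The wrist picture shows the large white collar with black grip at (255,207) in the rest. That is the probe. The small white look-alike is at (385,207), orange at (412,285), red at (468,232). Going on to the carousel.

Request:
send_rows:
  moves: "0 0 0 0.05 -1 0 -1;0 0 0 0.05 -1 0 -1;0 0 0 0.05 -1 0 -1;0 0 0 0.05 -1 0 -1"

```text
time: 2.2
eef_pos: [0.4263, 0.1237, 0.3499]
tcp_rot: [0.001, 1.0, 0.0, -0.0]
contact_force: [-0.4, -0.5, 0.1]
opening: -0.002
finger_force: 0.0
```

Request:
send_rows:
  moves: "0 0 0 0 -1 0 -1;0 0 0 0 -1 0 -1;0 0 0 0 -1 0 -1;0 0 0 0 -1 0 -1"

```text
time: 2.7
eef_pos: [0.4272, -0.0766, 0.3499]
tcp_rot: [0.001, 1.0, 0.0, -0.0]
contact_force: [0.2, 0.8, -0.0]
opening: 0.001
finger_force: 0.0
```

Request:
send_rows:
  moves: "0 0 0 0 -1 0 -1;0 0 0 0 -1 0 -1;0 0 0 0 -1 0 -1;0 0 0 0 -1 0 -1;0 0 0 0 -1 0 -1"

```text
time: 3.32
eef_pos: [0.4277, -0.2742, 0.3497]
tcp_rot: [-0.001, 1.0, 0.001, -0.0]
contact_force: [0.3, 0.4, -0.3]
opening: 0.001
finger_force: 0.0
```

```bash
python3 - <<'E'
from h import *
s=ctrl.get_state();print(s['time'],s['qpos'].round(3),s['eef_pos'],s['tcp_rot'])
w=cam('wrist','w2.png')
for p in ([.549,-.342,.243],[.474,-.313,.2]): print(proj(w,p))
E
```

```text
3.325 [-7.700e-01 -1.520e-01  1.850e+00  1.000e-03  1.445e+00 -2.343e+00] [ 0.42772066 -0.27417832  0.34971694] [-6.07903364e-04  9.99999267e-01  1.01265879e-03 -2.67446770e-04]
[202.82725286 335.36652341]
[235.49600283 245.04205138]
```

View pics/w2.png

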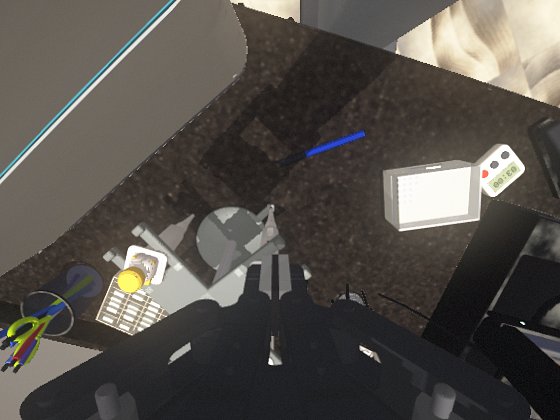

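```bash
python3 - <<'E'
from h import *
w=cam('wrist')
im=w['image']
for p in [(271,207),(272,205)]: print('ptr',onz(w,p,.006))
P=np.array([onz(w,p,.012)[:2] for p in [(197,232),(201,221),(212,211),(227,207),(243,210),(205,255),(199,246)]])
A=np.c_[2*P,np.ones(len(P))];x=np.linalg.lstsq(A,(P**2).sum(1),rcond=None)[0];print('foot',x[:2],np.sqrt(x[2]+x[:2]@x[:2]))
# known radius fit
from scipy.optimize import least_squares
r=least_squares(lambda c:np.hypot(*(P-c).T)-.062,x[:2]);print(r.x,r.fun.round(4))
d=onz(w,(271,207),.006)[:2]-r.x;print(np.hypot(*d),np.degrees(np.arctan2(d[1],d[0])))
# yellow fork prong tips (lip tops ~.2205)
for p in [(137,227),(75,243),(280,237)]: print('prong',onz(w,p,.22))
E
```

```text
ptr [ 0.49156821 -0.27856736  0.006     ]
ptr [ 0.4881383 -0.2769181  0.006    ]
foot [ 0.54369056 -0.34870815] 0.05416069856811788
[ 0.55009496 -0.3407644 ] [ 0.0017  0.0024  0.0013 -0.0011 -0.0044 -0.0048 -0.0012]
0.08540405410665027 133.25861026588547
prong [ 0.44746812 -0.40042011  0.22      ]
prong [ 0.46385129 -0.46240214  0.22      ]
prong [ 0.45712232 -0.26782568  0.22      ]
```

Refined values: axis (0.550,-0.342), pointer about 131°. Next: insert the shut fingers in the gap at about 172°, r 80 mm, with tips at z 0.200, then push clockwise along the arc.

Request:
send_rows:
  moves: "0 0 0 -0.215 -0.285 0 -1;0 0 0 -0.215 -0.285 0 -1;0 0 0 -0.215 -0.285 0.3 -1;0 0 0 -0.215 -0.285 0.5 -1;0 0 0 -0.215 -0.285 0.68 -1;0 0 0 -0.215 -0.285 0.68 -1"

```text
time: 4.18
eef_pos: [0.4687, -0.3292, 0.2114]
tcp_rot: [-0.001, 1.0, 0.003, -0.002]
contact_force: [-0.3, -0.5, 1.0]
opening: 0.003
finger_force: 0.0
```

Request:
send_rows:
  moves: "0 0 0 -0.012 0.055 0 -1;0 0 0 -0.03 0.107 0 -1;0 0 0 -0.057 0.156 0 -1;0 0 0 -0.09 0.202 0 -1;0 0 0 -0.128 0.242 0 -1;0 0 0 -0.172 0.276 0 -1"

```text
time: 4.92
eef_pos: [0.5046, -0.2765, 0.2142]
tcp_rot: [-0.0, 1.0, 0.0, -0.0]
contact_force: [-0.5, -0.9, -0.1]
opening: -0.003
finger_force: 0.5
```

```bash
python3 - <<'E'
from h import *
s=ctrl.get_state();print(s['time'],s['qpos'].round(3),s['eef_pos'],s['contact_force'])
t=cam('top')
cv2.imwrite('pics/t2.png',cv2.resize(t['image'][150:260,340:480,::-1],(700,550),interpolation=cv2.INTER_CUBIC))
E
```

```text
4.925 [-0.678  0.097  1.855 -0.     1.191 -2.248] [ 0.50459738 -0.27652876  0.21419971] [-0.47495852 -0.94106761 -0.13578839]
```

View pics/t2.png

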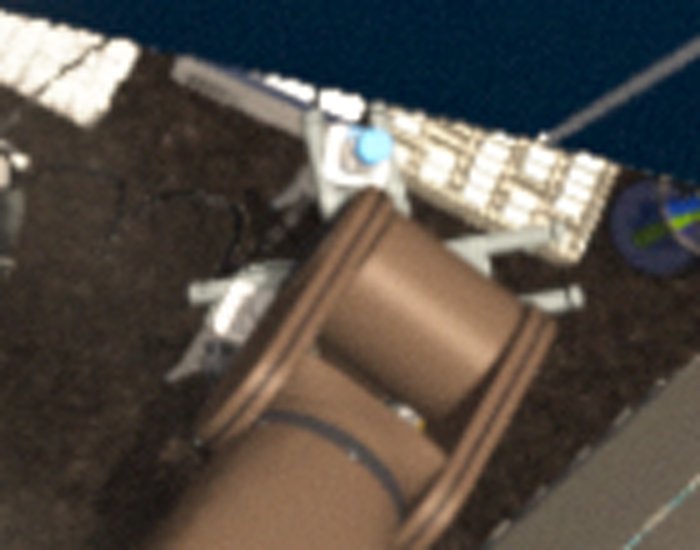

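The head turns with the push; the empty fork, at (520,270) in the crop, now points right. Continuing, then backing off and raising.

Request:
send_rows:
  moves: "0 0 0 -0.048 0.028 0 -1;0 0 0 -0.1 0.049 0 -1;0 0 0 -0.154 0.062 0 -1;0 0 0 -0.21 0.068 0 -1;0 0 0 -0.266 0.066 0 -1;0 0 0 -0.321 0.056 0 -1;0 0 0 -0.36 0.044 0 -1;0 0 0 -0.36 0.044 0 -1;0 0 0 -0.29 0.063 0 -1;0 0 0 -0.29 0.063 -0.3 -1;0 0 0 -0.29 0.063 -0.6 -1;0 0 0 -0.29 0.063 -0.7 -1"

```text
time: 6.48
eef_pos: [0.5624, -0.265, 0.3604]
tcp_rot: [0.0, 1.0, -0.003, 0.004]
contact_force: [-0.2, 0.9, -0.1]
opening: 0.002
finger_force: 0.0
```

Request:
send_rows:
  moves: "0 0 0 0.7 0.15 0 -1;0 0 0 0.7 0.15 0 -1;0 0 0 0.7 0.15 0 -1;0 0 0 0.7 0.15 0 -1"

```text
time: 6.98
eef_pos: [0.4207, -0.234, 0.3537]
tcp_rot: [0.001, 1.0, 0.0, 0.0]
contact_force: [-0.3, -0.3, -0.0]
opening: -0.005
finger_force: 0.0
```

```bash
python3 - <<'E'
from h import *
s=ctrl.get_state();print(s['time'],s['qpos'].round(3),s['eef_pos'],s['contact_force'])
t=cam('top');w=cam('wrist')
for n,a in [('white',40),('yellow',130),('empty',220),('blue',310)]:
  print(n,proj(t,[.55+.118*np.cos(np.radians(a)),-.342+.118*np.sin(np.radians(a)),.22]))
a=cv2.resize(t['image'][150:260,350:490,::-1],(560,440),interpolation=cv2.INTER_CUBIC)
b=cv2.resize(w['image'][100:420,:280,::-1],(240,274))
im=np.zeros((440,800,3),np.uint8);im[:,:560]=a;im[:274,560:]=b
cv2.imwrite('pics/t3.png',im)
E
```

```text
6.975 [-0.719 -0.218  1.9    0.     1.46  -2.288] [ 0.42073476 -0.23396329  0.35371951] [-0.3175167  -0.29691966 -0.00648668]
white [389.82049547 179.46438318]
yellow [388.7513827  235.15186743]
empty [444.16510014 238.35917385]
blue [444.10765636 183.16609192]
```

View pics/t3.png

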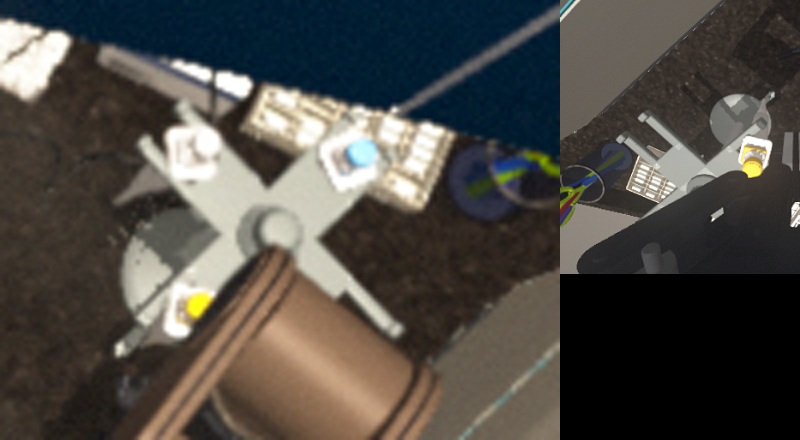

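White has been pushed to about 41°, so every fork moved ~90°. Repeating the same push on the yellow arm brings the empty fork to about 131°, over the pointer.

Request:
send_rows:
  moves: "0 0 0 -0.25 -0.485 0 -1;0 0 0 -0.25 -0.485 0 -1;0 0 0 -0.25 -0.485 0.2 -1;0 0 0 -0.25 -0.485 0.4 -1;0 0 0 -0.25 -0.485 0.6 -1;0 0 0 -0.25 -0.485 0.7 -1;0 0 0 -0.25 -0.485 0.7 -1"

```text
time: 7.95
eef_pos: [0.472, -0.331, 0.2124]
tcp_rot: [-0.0, 1.0, 0.001, -0.001]
contact_force: [0.7, 0.5, -0.5]
opening: 0.001
finger_force: 0.0
```

Request:
send_rows:
  moves: "0 0 0 -0.012 0.055 0 -1;0 0 0 -0.03 0.107 0 -1;0 0 0 -0.057 0.156 0 -1;0 0 0 -0.09 0.202 0 -1;0 0 0 -0.128 0.242 0 -1;0 0 0 -0.172 0.276 0 -1"

```text
time: 8.7
eef_pos: [0.507, -0.2757, 0.2143]
tcp_rot: [-0.0, 1.0, 0.0, -0.0]
contact_force: [-0.2, -0.1, -0.6]
opening: 0.001
finger_force: 0.5
```

Request:
send_rows:
  moves: "0 0 0 -0.048 0.028 0 -1;0 0 0 -0.1 0.049 0 -1;0 0 0 -0.154 0.062 0 -1;0 0 0 -0.21 0.068 0 -1;0 0 0 -0.266 0.066 0 -1;0 0 0 -0.321 0.056 0 -1;0 0 0 -0.36 0.044 0 -1;0 0 0 -0.36 0.044 0 -1;0 0 0 -0.29 0.063 0 -1;0 0 0 -0.29 0.063 -0.3 -1;0 0 0 -0.29 0.063 -0.6 -1;0 0 0 -0.29 0.063 -0.7 -1"

```text
time: 10.2
eef_pos: [0.5648, -0.2642, 0.3605]
tcp_rot: [0.0, 1.0, -0.003, 0.004]
contact_force: [0.8, -0.3, 0.7]
opening: 0.006
finger_force: 0.0
```

Request:
send_rows:
  moves: "0 0 0 0.7 0.15 0 -1;0 0 0 0.7 0.15 0 -1;0 0 0 0.7 0.15 0 -1;0 0 0 0.7 0.9 0 -1;0 0 0 0.7 0.9 0 -1;0 0 0 0.7 0.9 0 -1"

```text
time: 10.95
eef_pos: [0.4231, -0.0811, 0.3533]
tcp_rot: [-0.001, 1.0, 0.0, -0.0]
contact_force: [-0.7, 1.2, 0.2]
opening: 0.002
finger_force: 0.0
```

```bash
python3 - <<'E'
from h import *
s=ctrl.get_state();print(s['time'],s['qpos'].round(3),s['eef_pos'],s['contact_force'])
t=cam('top');w=cam('wrist')
for a in (126,131,136):
  e=np.array([np.cos(np.radians(a)),np.sin(np.radians(a))]);n=np.array([-e[1],e[0]])
  for k in (-1,1): print(a,k,(proj(t,[*(np.array([.55,-.342])+.118*e+k*.0205*n),.22])-[350,150])*4)
cv2.imwrite('pics/w4.png',w['image'][:,:,::-1])
a=cv2.resize(t['image'][150:260,350:490,::-1],(560,440),interpolation=cv2.INTER_CUBIC)
b=cv2.resize(w['image'][100:420,:280,::-1],(240,274))
im=np.zeros((440,800,3),np.uint8);im[:,:560]=a;im[:274,560:]=b
cv2.imwrite('pics/t4.png',im)
E
```

```text
10.95 [-4.260e-01 -3.450e-01  2.000e+00  1.000e-03  1.487e+00 -1.999e+00] [ 0.42313572 -0.08114405  0.35331175] [-0.73743919  1.21480528  0.16922   ]
126 -1 [129.99107233 309.86552588]
126 1 [165.26703574 354.10427176]
131 -1 [137.51203501 322.14090581]
131 1 [176.37273164 363.27076928]
136 -1 [146.04729069 333.75997796]
136 1 [188.18705262 371.44826687]
```

View pics/t4.png

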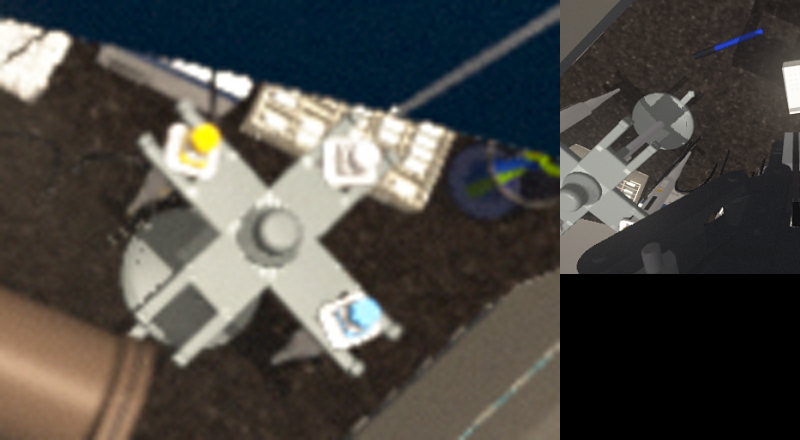

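The empty fork is over the pointer: prong tips at (137,327) and (180,360) in the crop match 131–132°. Before leaving I'll refine the fork's midline numerically with intensity profiles across the fork.

```bash
cat >> h.py <<'E'
def profile(c,cen,ang,r,z,half=.045,n=181):
    e=np.array([np.cos(ang),np.sin(ang)]);m=np.array([-e[1],e[0]])
    s=np.linspace(-half,half,n); g=cv2.cvtColor(c['image'],cv2.COLOR_RGB2GRAY).astype(np.float32)
    px=np.array([proj(c,[*(cen+r*e+k*m),z]) for k in s],np.float32)
    v=cv2.remap(g,px[:,:1].copy(),px[:,1:].copy(),cv2.INTER_LINEAR)[:,0]
    return s,v,px
E
python3 - <<'E'
from h import *
t=cam('top');w=cam('wrist')
c0=np.array([.55,-.342])
for n,c in (('top',t),('wrist',w)):
  for a in (131,):
    for r in (.04,.055,.085,.095,.105):
      s,v,px=profile(c,c0,np.radians(a),r,.215)
      print(n,a,r,px[90].round(),' '.join('%d'%x for x in v[::5]))
E
```

```text
top 131 0.04 [407. 218.] 81 81 83 93 103 107 112 134 176 203 209 209 208 208 209 209 209 209 210 210 208 208 208 209 208 208 209 190 143 99 62 34 29 26 26 29 29
top 131 0.055 [404. 221.] 84 86 91 103 108 109 112 143 188 207 210 209 209 208 208 210 210 211 210 210 211 210 208 210 209 210 209 202 148 113 107 90 60 35 26 25 25
top 131 0.085 [397. 228.] 192 195 197 199 198 181 137 146 191 205 201 163 112 93 94 93 92 93 92 89 87 90 91 115 167 199 204 195 167 142 102 64 43 42 43 45 46
top 131 0.095 [394. 231.] 196 203 206 207 207 180 132 151 191 209 199 166 110 96 94 92 91 92 93 90 89 86 92 121 173 205 205 179 110 67 48 48 45 41 42 43 47
top 131 0.105 [392. 233.] 155 167 176 184 188 187 160 151 195 202 200 160 109 97 99 94 99 95 92 90 87 86 87 109 164 204 197 165 102 56 40 40 44 46 47 53 51
wrist 131 0.04 [ 55. 296.] 128 154 157 180 179 135 141 147 138 168 168 167 169 167 169 168 167 167 169 167 168 168 168 167 168 167 167 166 156 125 128 125 122 124 123 120 57
wrist 131 0.055 [ 64. 287.] 127 164 126 131 138 136 134 133 154 168 170 172 168 168 168 168 169 167 165 168 167 167 168 169 167 180 184 183 157 55 62 62 63 57 55 59 62
wrist 131 0.085 [ 81. 271.] 56 51 60 61 59 58 57 57 157 168 168 168 70 47 69 108 108 110 114 55 47 45 48 47 113 167 167 169 129 51 55 56 56 55 55 57 59
wrist 131 0.095 [ 88. 265.] 49 52 51 50 52 57 58 55 160 168 170 169 55 49 79 106 110 113 115 47 48 60 48 42 121 166 168 170 119 54 56 54 54 55 54 51 50
wrist 131 0.105 [ 94. 259.] 56 57 51 49 51 51 51 56 170 172 173 170 64 49 91 106 111 112 99 44 47 45 45 47 106 171 171 172 154 43 46 45 49 48 44 46 47
```

```bash
python3 - <<'E'
from h import *
t=cam('top');w=cam('wrist');c0=np.array([.55,-.342])
for n,c in (('top',t),('wrist',w)):
  for off in (0,.02,-.02):
    a=np.radians(131); e=np.array([np.cos(a),np.sin(a)]);m=np.array([-e[1],e[0]])
    # line along e, centred r=.09, offset off along m
    s,v,px=profile(c,c0+.09*e+off*m,a-np.pi/2,0,.215 if off==0 else .2205)
    print(n,off,' '.join('%d'%x for x in v[::5]))
E
```

```text
top 0 209 210 210 211 210 210 209 205 174 124 95 91 91 90 91 91 91 92 92 89 93 94 93 93 90 100 120 109 70 52 54 63 84 94 97 94 88
top 0.02 208 207 209 207 207 205 206 209 214 216 204 203 202 203 202 201 205 203 203 203 201 204 199 201 198 188 185 191 185 118 66 47 47 48 50 50 49
top -0.02 211 209 208 208 209 210 208 208 210 207 196 194 197 195 196 195 196 196 197 198 200 197 195 196 196 198 196 200 170 144 158 163 155 113 86 68 62
wrist 0 168 169 168 169 167 167 169 153 96 80 76 76 78 74 75 76 114 114 114 114 115 112 108 107 102 107 110 108 108 108 107 106 107 106 108 108 107
wrist 0.02 166 167 168 167 167 167 171 225 220 174 166 168 168 166 169 167 168 167 168 168 169 167 168 168 169 160 172 165 93 73 75 68 101 105 105 105 109
wrist -0.02 168 169 169 169 168 168 183 221 210 174 169 168 168 167 169 169 170 169 169 169 169 168 169 170 169 168 175 153 77 86 81 84 102 97 90 91 99
```

Request:
send_rows:
  moves: "0 0 0 0 1 0 -0.2;0 0 0 0 1 0 -0.2;0 0 0 0 1 0 -0.2;0 0 0 0 1 0 -0.2"

```text
time: 11.75
eef_pos: [0.4244, 0.1182, 0.354]
tcp_rot: [-0.002, 1.0, 0.0, -0.0]
contact_force: [0.4, -0.6, -0.3]
opening: 0.399
finger_force: 0.0
```

Request:
send_rows:
  moves: "0 0 0 0 0.97 0 -0.2;0 0 0 0 0.97 0 -0.2;0 0 0 0 0.97 0 -0.2;0 0 0 0 0.97 0 -0.2;0 0 0 0 0.97 0 -0.2"

```text
time: 12.38
eef_pos: [0.4253, 0.3093, 0.3537]
tcp_rot: [0.0, 1.0, -0.001, -0.0]
contact_force: [-0.1, -0.6, 0.2]
opening: 0.399
finger_force: 0.0
```

```bash
python3 - <<'E'
from h import *
s=ctrl.get_state();print(s['time'],s['eef_pos'],s['opening'])
w=cam('wrist','w5.png'); P=np.array([.434,.313,.22]);u=proj(w,P);print(u)
g=cv2.cvtColor(w['image'],cv2.COLOR_RGB2HSV)
x,y=(u-45).astype(int)
m=((g[...,2]>185)&(g[...,1]<45)).astype(np.uint8)[y:y+90,x:x+90]
n,l,st,ce=cv2.connectedComponentsWithStats(m);i=1+st[1:,4].argmax();print(st[1:].tolist())
k,_=cv2.findContours((l==i).astype(np.uint8),cv2.RETR_EXTERNAL,cv2.CHAIN_APPROX_NONE)
h=cv2.convexHull(max(k,key=len)); print('hull ellipse',cv2.fitEllipse(h))
pts=np.array([onz(w,p[0]+[x,y],.220)[:2] for p in h])
from scipy.optimize import least_squares
r=least_squares(lambda c:np.hypot(*(pts-c[:2]).T)-c[2],[.434,.313,.025],loss='soft_l1',f_scale=.001);print('collar',r.x,np.abs(r.fun).max(),np.c_[pts,r.fun].round(4).tolist()[::3])
E
```

```text
12.375 [0.4252784  0.30928175 0.35371556] 0.39926687488646423
[278.39421603 214.69085351]
[[12, 22, 46, 44, 786], [53, 53, 10, 16, 85], [66, 55, 6, 7, 19], [19, 77, 1, 1, 1]]
hull ellipse ((34.167388916015625, 44.190704345703125), (41.35839080810547, 49.624412536621094), 45.22480392456055)
collar [0.43494793 0.30443437 0.02294562] 0.0038505707382508643 [[0.4116, 0.3063, 0.0005], [0.4153, 0.3189, 0.0015], [0.4285, 0.3236, -0.0027], [0.4531, 0.2891, 0.0008], [0.4392, 0.282, -0.0001], [0.4237, 0.2852, -0.0007], [0.4134, 0.2963, 0.0001]]
```

```bash
python3 - <<'E'
from h import *
w=cam('wrist'); c0=np.array([.434,.312])
for dx in (-.022,-.018,-.014,-.01,.018,.022):
    s,v,px=profile(w,c0+[dx,0],0,0,.220); print('alongY',dx,' '.join('%d'%x for x in v[::5]))
for z in (.22,.267):
  for dy in (-.02,-.01,0,.01,.02):
    s,v,px=profile(w,c0+[0,dy],-np.pi/2,0,z); print('alongX',z,dy,' '.join('%d'%x for x in v[::5]))
for dx in (-.01,0,.01):
  s,v,px=profile(w,c0+[dx,0],0,0,.267); print('grip alongY',dx,' '.join('%d'%x for x in v[::5]))
E
```

```text
alongY -0.022 35 38 38 40 39 40 40 40 39 42 48 69 103 144 176 202 194 179 161 119 105 85 87 87 86 86 88 84 81 158 165 167 164 164 164 168 168
alongY -0.018 37 35 37 42 47 50 60 79 95 103 165 217 216 216 215 215 216 215 215 215 214 172 102 86 87 88 88 87 87 87 86 86 87 87 86 142 170
alongY -0.014 41 47 64 73 100 108 109 106 127 218 216 216 214 216 216 215 214 214 214 215 214 192 170 149 86 87 87 86 86 88 86 87 86 87 91 139 185
alongY -0.01 46 92 104 104 80 104 105 150 216 215 214 215 215 216 215 178 162 206 213 213 213 214 193 170 160 83 87 86 86 88 86 87 87 86 85 119 164
alongY 0.018 39 47 41 38 38 40 42 37 92 219 44 38 39 40 40 42 42 41 42 42 41 26 255 243 149 148 133 107 66 61 56 55 54 51 51 54 54
alongY 0.022 44 42 41 39 40 40 42 41 53 68 42 38 41 40 41 39 41 41 41 42 41 93 158 73 53 51 54 54 50 50 54 53 50 50 53 50 51
alongX 0.22 -0.02 42 42 42 40 42 43 44 42 45 43 92 190 217 216 214 213 214 214 215 201 171 105 80 52 38 44 51 41 71 179 123 99 89 42 29 92 92
alongX 0.22 -0.01 42 45 45 47 44 46 44 43 90 148 217 215 215 216 215 38 42 41 44 38 43 46 43 41 42 43 41 41 39 42 36 40 41 4
[... 840 characters left out ...]
 75 68 71
alongX 0.267 0.01 109 79 89 88 88 86 86 113 172 170 170 168 168 168 170 163 254 254 216 95 39 43 41 39 42 48 39 50 32 55 62 46 41 48 50 51 41
alongX 0.267 0.02 106 175 172 171 172 87 87 87 87 86 85 86 87 85 113 168 160 165 47 50 52 53 39 39 38 39 43 40 46 28 100 105 94 93 73 60 60
grip alongY -0.01 44 32 57 56 55 53 51 58 151 212 212 193 37 41 42 43 44 41 43 40 40 168 170 168 109 84 113 160 155 158 157 155 157 157 159 156 114
grip alongY 0 40 39 38 35 46 38 39 40 42 36 149 90 39 39 41 41 42 41 43 44 38 255 216 147 134 91 47 66 53 55 52 51 54 51 47 47 54
grip alongY 0.01 32 28 27 36 49 50 41 38 43 141 151 86 167 81 35 36 37 41 39 42 40 39 41 41 40 38 39 40 39 36 52 56 52 64 47 53 49
```

```bash
python3 - <<'E'
from h import *
from scipy.optimize import least_squares
for nm,f,box in (('top','pics/top0.png',(180,238,36,32)),('scene','pics/scene0.png',(245,245,40,40))):
  c=cam(nm); c['image']=cv2.imread(f)[:,:,::-1].copy()
  x,y,W,H=box; im=cv2.resize(c['image'][y:y+H,x:x+W],None,fx=4,fy=4,interpolation=cv2.INTER_CUBIC)
  m=((im.min(2)>222)).astype(np.uint8)
  n,l,st,ce=cv2.connectedComponentsWithStats(m);print(nm,st[1:].tolist())
  i=1+st[1:,4].argmax()
  k,_=cv2.findContours((l==i).astype(np.uint8),cv2.RETR_EXTERNAL,cv2.CHAIN_APPROX_NONE);h=cv2.convexHull(max(k,key=len))
  pts=np.array([onz(c,(p[0]+.5)/4-.5+[x,y],.220)[:2] for p in h])
  r=least_squares(lambda c:np.hypot(*(pts-c[:2]).T)-c[2],[.434,.31,.025],loss='soft_l1',f_scale=.001);print(r.x,np.abs(r.fun).max())
  for dx in (-.018,0,.018):
    s,v,px=profile(c,np.array([.434+dx,.309]),0,0,.22);print(dx,' '.join('%d'%q for q in v[::6]))
E
```

```text
top [[20, 30, 82, 79, 3014], [5, 55, 2, 1, 2], [29, 97, 3, 3, 6], [24, 103, 9, 9, 38]]
[0.43320189 0.31429708 0.03048496] 0.00546735206322144
-0.018 31 29 27 28 35 50 76 110 155 187 235 252 254 255 255 255 255 255 254 254 251 240 233 231 231 230 230 229 229 229 228
0 37 38 39 45 56 60 153 243 254 255 238 149 49 28 35 65 103 108 103 95 109 177 247 250 238 229 229 229 228 227 228
0.018 56 57 55 51 47 47 49 61 132 231 254 255 255 255 255 254 253 246 245 248 253 246 226 207 185 159 129 93 63 48 39
scene [[45, 45, 74, 56, 2217]]
[0.43428083 0.30625443 0.02601516] 0.0009023146478098105
-0.018 74 69 74 82 97 117 140 176 225 245 255 255 255 255 255 255 255 255 254 251 240 212 196 189 190 190 190 190 190 191 191
0 65 68 73 75 75 84 94 101 75 66 58 56 54 52 53 57 84 153 236 252 254 254 246 217 190 188 189 189 189 189 190
0.018 69 68 67 66 66 66 66 65 63 72 107 157 211 247 252 255 255 255 254 252 233 191 166 151 127 100 86 73 67 58 54
```

Request:
send_rows:
  moves: "0 0 0 -0.05 -0.01 0.27 0.2;0 0 0 -0.05 -0.01 0.27 0.2;0 0 0 -0.05 -0.01 0.27 0.2;0 0 0 -0.05 -0.01 0.27 0.2"

```text
time: 13.08
eef_pos: [0.4353, 0.3085, 0.3031]
tcp_rot: [0.0, 1.0, 0.001, 0.002]
contact_force: [0.2, -0.6, 0.7]
opening: 0.596
finger_force: 0.0
```

```bash
python3 - <<'E'
from h import *
s=ctrl.get_state();print(s['time'],s['eef_pos'],s['opening'])
w=cam('wrist','w6.png'); print(proj(w,[.436,.306,.267]),proj(w,[.436,.306,.22]))
w['image']=w['image']
c0=np.array([.436,.306])
for dx in (-.02,-.016,-.012):
    s,v,px=profile(w,c0+[dx,0],0,0,.220); print('collar alongY',dx,px[90].round(),' '.join('%d'%x for x in v[::5]))
for dx in (-.01,-.005,0):
    s,v,px=profile(w,c0+[dx,0],0,0,.267); print('grip alongY',dx,px[90].round(),' '.join('%d'%x for x in v[::5]))
for dy in (-.005,0,.005):
    s,v,px=profile(w,c0+[0,dy],-np.pi/2,0,.267); print('grip alongX',dy,' '.join('%d'%x for x in v[::5]))
E
```

```text
13.075 [0.4353452  0.30852834 0.30306515] 0.5961828266289919
[269.4742297  251.58000941] [270.43425596 224.76077264]
collar alongY -0.02 [270. 199.] 61 37 36 31 41 38 40 39 48 72 91 101 126 209 215 213 215 215 167 169 169 169 169 170 143 85 84 86 86 85 83 165 164 165 163 164 163
collar alongY -0.016 [270. 204.] 44 48 35 33 48 75 88 102 108 107 104 202 214 215 215 214 215 214 200 168 168 168 169 168 170 169 102 87 85 86 87 132 162 164 118 120 120
collar alongY -0.012 [270. 210.] 47 54 54 50 103 106 84 90 102 99 212 212 214 214 214 214 217 201 168 185 170 169 168 167 168 167 168 102 86 84 85 88 131 85 87 86 86
grip alongY -0.01 [269. 236.] 42 41 38 35 35 38 45 45 44 38 37 30 164 167 38 42 40 39 40 40 39 39 37 136 166 169 82 82 82 81 81 81 79 61 48 50 46
grip alongY -0.005 [269. 244.] 46 39 35 36 64 65 48 45 42 45 38 37 33 171 36 42 37 38 36 35 36 38 36 62 161 111 144 69 46 50 53 49 47 47 45 66 46
grip alongY 0 [269. 252.] 75 69 42 28 29 34 48 47 40 38 46 38 74 75 35 38 37 35 35 38 36 36 36 35 35 34 35 36 36 33 42 49 54 55 44 51 45
grip alongX -0.005 41 40 56 60 198 214 214 215 193 39 42 42 39 39 40 39 37 39 37 36 36 34 44 110 108 102 95 97 90 99 96 87 64 30 27 31 28
grip alongX 0 44 99 144 90 171 179 193 214 39 41 40 39 39 38 40 38 36 36 35 36 34 34 34 84 101 90 79 92 90 98 92 102 111 34 28 27 28
grip alongX 0.005 45 44 79 87 174 168 168 170 44 42 41 41 38 39 39 38 36 38 36 35 34 33 47 29 68 65 72 80 75 77 71 78 78 68 26 28 26
```

View pics/w6.png

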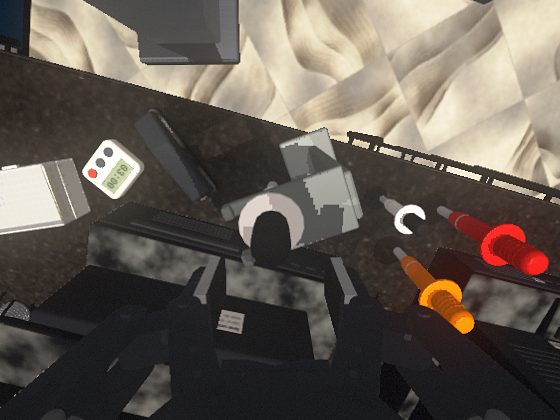

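The close view shows the chosen probe under the open jaws. The white 50 mm collar is centred at (271,222) with the black grip above it, in the grey rest. The small white at (408,220), orange at (442,292) and red at (505,245) are left alone. The probe axis is at about (0.436,0.306). Grasping it now.

Request:
send_rows:
  moves: "0 0 0 -0.004 -0.01 0.15 0.2;0 0 0 -0.004 -0.01 0.25 0.2;0 0 0 -0.004 -0.01 0.305 0.2;0 0 0 -0.004 -0.01 0.305 0.2;0 0 0 -0.004 -0.01 0.305 -0.5;0 0 0 -0.004 -0.01 0.305 -0.5;0 0 0 -0.004 -0.01 0.305 -0.5;0 0 0 -0.004 -0.01 0.305 -0.5;0 0 0 -0.004 -0.01 0.305 -0.5"
  newtons: 40

```text
time: 14.25
eef_pos: [0.4359, 0.3065, 0.2406]
tcp_rot: [-0.0, 1.0, 0.0, 0.001]
contact_force: [-0.3, 0.4, 4.4]
opening: 0.292
finger_force: 39.8
```

Gripped: opening 25 mm, 40 N. Lifting straight up.

Request:
send_rows:
  moves: "0 0 0 0 0 -0.05 -0.5;0 0 0 0 0 -0.1 -0.5;0 0 0 0 0 -0.2 -0.5;0 0 0 0 0 -0.35 -0.5;0 0 0 0 0 -0.5 -0.5;0 0 0 0 0 -0.65 -0.5;0 0 0 0 0 -0.8 -0.5;0 0 0 0 0 -0.8 -0.5"

```text
time: 15.25
eef_pos: [0.4361, 0.3067, 0.4036]
tcp_rot: [-0.0, 1.0, 0.001, 0.003]
contact_force: [-0.5, 0.2, -0.7]
opening: 0.292
finger_force: 39.4
```

```bash
python3 - <<'E'
from h import *
s=ctrl.get_state();p=s['eef_pos'];print(s['time'],p,s['opening'],s['contact_force'])
w=cam('wrist','w7.png')
c0=p[:2];z=.215+.005+.16
for dx in (-.02,-.016,-.012):
    a,v,px=profile(w,c0+[dx,0],0,0,z); print('collar alongY',dx,px[90].round(),' '.join('%d'%x for x in v[::5]))
a,v,px=profile(w,c0,-np.pi/2,0,z,half=.04,n=161); print('alongX',' '.join('%d'%x for x in v[::4]))
E
```

```text
15.25 [0.43612343 0.30668049 0.4035893 ] 0.29200573193353174 [-0.46428553  0.15288395 -0.74897012]
collar alongY -0.02 [274. 227.] 69 71 76 90 97 86 90 95 120 82 41 35 48 132 172 171 169 169 171 171 171 171 173 171 88 46 56 57 53 53 56 50 49 52 52 51 45
collar alongY -0.016 [274. 234.] 75 95 110 102 102 108 98 95 90 89 94 139 170 170 169 171 169 172 171 170 171 171 170 176 214 176 43 41 41 37 36 52 51 50 51 48 47
collar alongY -0.012 [274. 240.] 109 106 98 114 112 114 116 84 77 87 178 174 169 170 170 171 170 171 169 170 170 170 170 170 179 170 171 65 46 38 39 39 47 50 61 52 54
alongX 54 99 112 129 131 142 140 142 142 175 171 170 171 169 169 108 39 40 38 38 37 38 36 35 33 31 32 31 32 30 28 29 32 29 28 27 25 26 26 23 24
```

The probe is held and upright. Carrying it along the robot's side at height to a stand-off outside the fork at about (0.445,-0.223).

Request:
send_rows:
  moves: "0 0 0 0.03 -0.2 0 -0.5;0 0 0 0.05 -0.4 0 -0.5;0 0 0 0.05 -0.6 0 -0.5;0 0 0 0.05 -0.8 0 -0.5;0 0 0 0.05 -1 0 -0.5"

```text
time: 15.92
eef_pos: [0.4245, 0.1051, 0.3972]
tcp_rot: [-0.0, 1.0, -0.0, -0.002]
contact_force: [0.4, -0.4, -0.7]
opening: 0.292
finger_force: 39.6
```

Request:
send_rows:
  moves: "0 0 0 0 -0.2 0 -0.5;0 0 0 0 -0.4 0 -0.5;0 0 0 0 -0.6 0 -0.5;0 0 0 0 -0.8 0 -0.5;0 0 0 0 -1 0 -0.5"

```text
time: 16.55
eef_pos: [0.4246, -0.0948, 0.3972]
tcp_rot: [0.0, 1.0, 0.001, -0.001]
contact_force: [0.6, 0.4, -0.7]
opening: 0.287
finger_force: 39.6
```

Request:
send_rows:
  moves: "0 0 0 -0.03 -0.2 0 -0.5;0 0 0 -0.09 -0.4 0 -0.5;0 0 0 -0.09 -0.65 0 -0.5;0 0 0 -0.09 -0.65 0.2 -0.5;0 0 0 -0.09 -0.65 0.4 -0.5;0 0 0 -0.09 -0.65 0.6 -0.5;0 0 0 -0.09 -0.65 0.74 -0.5;0 0 0 -0.09 -0.65 0.74 -0.5;0 0 0 -0.09 -0.65 0.74 -0.5"

```text
time: 17.68
eef_pos: [0.4435, -0.2238, 0.2518]
tcp_rot: [-0.0, 1.0, -0.0, 0.0]
contact_force: [-1.0, -0.1, -0.9]
opening: 0.291
finger_force: 39.7
```

```bash
python3 - <<'E'
from h import *
s=ctrl.get_state();p=s['eef_pos'];print(s['time'],p,s['opening'],s['qpos'].round(2))
w=cam('wrist','w8.png');t=cam('top','t8.png')
z=p[2]-.0265+.005
for dx in (-.02,-.016,-.012):
    a,v,px=profile(w,p[:2]+[dx,0],0,0,z); print('collar alongY',dx,px[90].round(),' '.join('%d'%x for x in v[::5]))
a,v,px=profile(w,p[:2],-np.pi/2,0,z,half=.04,n=161); print('alongX',' '.join('%d'%x for x in v[::4]))
c0=np.array([.55,-.342])
for n,c in (('w',w),('t',t)):
  for r in (.04,.055,.085,.095,.105):
    a,v,px=profile(c,c0,np.radians(131),r,.215); print(n,r,px[90].round(),' '.join('%d'%x for x in v[::5]))
E
```

```text
17.675 [ 0.44348201 -0.22383848  0.2518291 ] 0.2906780424632001 [-0.67 -0.12  2.    0.    1.26 -2.24]
collar alongY -0.02 [274. 228.] 98 98 98 91 189 146 190 190 56 49 51 63 78 211 232 230 231 230 231 230 229 229 229 224 159 62 61 56 63 62 57 54 57 51 54 60 59
collar alongY -0.016 [274. 235.] 97 97 97 96 96 193 178 69 52 65 63 203 230 229 230 231 230 229 230 229 229 230 230 230 228 227 81 58 63 58 60 65 64 59 49 61 54
collar alongY -0.012 [274. 242.] 95 96 97 96 96 94 107 111 65 62 229 230 230 230 230 230 230 229 233 231 227 229 230 225 186 188 188 86 54 59 57 54 59 58 52 55 61
alongX 46 124 121 161 148 157 156 157 194 230 231 230 230 230 233 46 51 53 50 50 48 47 44 44 41 40 40 38 37 38 35 39 36 34 32 30 30 33 32 29 30
w 0.04 [147. 355.] 33 30 32 32 62 67 36 31 35 36 33 33 35 33 37 34 37 89 172 39 41 38 40 40 41 41 43 44 45 93 140 151 145 137 140 136 134
w 0.055 [162. 344.] 32 34 32 35 34 33 34 36 168 36 33 40 40 40 39 39 41 41 40 39 37 40 40 39 39 41 42 43 41 131 65 54 55 64 68 52 50
w 0.085 [192. 320.] 34 32 32 33 34 33 32 33 42 37 37 37 36 37 34 37 39 38 41 41 40 38 40 42 43 42 42
[... 413 characters left out ...]
0 98 100 99 101 104 102 103 106 106 106 106 107 107 109 111 111
t 0.055 [404. 221.] 76 64 60 70 82 96 111 107 89 89 110 112 101 88 96 115 119 121 121 120 121 121 122 122 124 124 124 125 125 126 123 125 127 127 129 128 128
t 0.085 [397. 228.] 192 160 99 49 49 69 89 93 112 121 110 86 91 116 121 110 120 149 164 166 164 163 163 159 159 157 154 152 150 149 147 144 143 141 138 135 133
t 0.095 [394. 231.] 199 193 137 73 46 53 76 84 88 118 120 108 83 93 117 119 111 114 126 130 129 130 126 126 126 124 123 121 121 121 122 120 119 119 119 118 115
t 0.105 [392. 233.] 155 162 143 93 54 48 58 72 70 86 115 121 112 85 97 118 119 113 110 113 114 112 112 111 111 111 110 110 112 110 108 110 107 107 105 106 104
```

Request:
send_rows:
  moves: "0 0 0 0 0 -0.015 -0.5;0 0 0 -0.04 -0.045 -0.015 -0.5;0 0 0 -0.08 -0.09 -0.015 -0.5;0 0 0 -0.12 -0.135 -0.015 -0.5;0 0 0 -0.16 -0.18 -0.015 -0.5;0 0 0 -0.2 -0.224 -0.015 -0.5;0 0 0 -0.23 -0.257 -0.015 -0.5;0 0 0 -0.255 -0.285 -0.015 -0.5;0 0 0 -0.255 -0.285 -0.015 -0.5"

```text
time: 18.9
eef_pos: [0.4945, -0.281, 0.2542]
tcp_rot: [0.0, 1.0, 0.0, -0.0]
contact_force: [0.1, 0.3, -0.9]
opening: 0.288
finger_force: 39.7
```

```bash
python3 - <<'E'
from h import *
s=ctrl.get_state();p=s['eef_pos'];print(s['time'],p,s['opening'],s['contact_force'],s['wrist_torque'])
w=cam('wrist','w9.png')
z=p[2]-.0265+.005
for dx in (-.02,-.016,-.012):
    a,v,px=profile(w,p[:2]+[dx,0],0,0,z); print('collar alongY',dx,px[90].round(),' '.join('%d'%x for x in v[::5]))
c0=np.array([.55,-.342])
for r in (.100,.105,.112,.117):
    a,v,px=profile(w,c0,np.radians(131),r,.215 if r<.11 else .2205); print(r,px[90].round(),' '.join('%d'%x for x in v[::5]))
E
```

```text
18.9 [ 0.49453741 -0.28103794  0.25424259] 0.2881427047235563 [ 0.0909798   0.34100363 -0.94322504] [ 0.02779714 -0.06620325 -0.05955397]
collar alongY -0.02 [274. 228.] 118 117 118 117 117 118 122 125 124 99 96 111 131 217 236 234 234 234 234 235 233 233 233 228 168 63 60 63 57 60 52 53 53 50 53 61 47
collar alongY -0.016 [274. 235.] 115 117 117 117 118 121 124 122 114 105 122 209 234 234 235 234 234 235 234 233 234 233 233 233 233 231 84 63 65 63 61 56 55 53 54 50 47
collar alongY -0.012 [274. 242.] 115 117 116 117 121 120 119 103 122 121 233 234 234 235 235 235 234 234 237 234 233 234 234 224 193 193 194 90 59 81 85 82 70 54 58 62 50
0.1 [298. 233.] 55 47 53 53 62 64 64 62 95 94 161 193 193 193 193 193 221 233 234 234 235 221 167 159 93 123 124 126 97 80 58 120 124 50 42 46 50
0.105 [304. 228.] 57 56 60 56 56 59 56 55 91 94 94 96 83 57 62 88 80 74 65 62 59 61 61 65 110 121 124 125 96 112 49 119 125 49 45 49 45
0.112 [314. 224.] 55 49 55 55 56 49 53 63 92 95 94 93 81 79 62 58 59 63 63 69 60 60 61 68 178 211 222 227 107 48 45 106 121 126 40 45 42
0.117 [321. 219.] 53 47 59 55 47 45 50 48 53 53 55 64 59 56 54 51 56 64 57 58 62 57 59 57 56 58 57 44 41 47 51 42 44 62 63 49 39
```

No contact, and the fork hasn't moved. Lowering.

Request:
send_rows:
  moves: "0 0 0 0 0 0.02 -0.5;0 0 0 0 0 0.035 -0.5;0 0 0 0 0 0.05 -0.5;0 0 0 0 0 0.06 -0.5;0 0 0 0 0 0.066 -0.5;0 0 0 0 0 0.066 -0.5"

```text
time: 19.7
eef_pos: [0.4943, -0.2807, 0.2411]
tcp_rot: [0.0, 1.0, 0.0, -0.0]
contact_force: [-0.1, -0.9, -0.2]
opening: 0.291
finger_force: 39.7
```

Request:
send_rows:
  moves: "0 0 0 0 0 0.005 -0.5;0 0 0 0 0 0.01 -0.5;0 0 0 0 0 0.01 -0.5"

```text
time: 20.08
eef_pos: [0.4946, -0.2809, 0.2406]
tcp_rot: [-0.0, 1.0, -0.0, 0.001]
contact_force: [-2.0, 2.0, 5.9]
opening: 0.286
finger_force: 40.3
```

Seated at TCP z 0.2406, the same height as in the rest, so the collar is on the prongs and not the lips. Easing up 1 mm, opening and rising.

Request:
send_rows:
  moves: "0 0 0 0 0 -0.005 -0.5;0 0 0 0 0 -0.005 -0.1;0 0 0 0 0 -0.005 0.1;0 0 0 0 0 -0.005 0.3;0 0 0 0 0 -0.005 0.3;0 0 0 0 0 -0.005 0.3"

```text
time: 20.82
eef_pos: [0.4943, -0.2807, 0.24]
tcp_rot: [-0.0, 1.0, -0.0, -0.0]
contact_force: [-0.2, 0.1, 0.2]
opening: 0.649
finger_force: 0.0
```

Request:
send_rows:
  moves: "0 0 0 0 0 -0.05 0.3;0 0 0 0 0 -0.15 0.3;0 0 0 0 0 -0.3 0.3;0 0 0 0 0 -0.5 0.3;0 0 0 0 0 -0.7 0.3;0 0 0 0.3 0.2 -0.7 0.3;0 0 0 0.5 0.5 -0.7 0.3;0 0 0 0.5 0.8 -0.7 0.3;0 0 0 0.5 0.8 -0.7 0.3;0 0 0 0.5 0.8 -0.7 0.3"

```text
time: 22.08
eef_pos: [0.3945, -0.1204, 0.3818]
tcp_rot: [-0.001, 1.0, -0.001, 0.001]
contact_force: [1.4, -0.6, 0.7]
opening: 0.646
finger_force: 0.0
```

```bash
python3 - <<'E'
from h import *
from scipy.optimize import least_squares
s=ctrl.get_state();p=s['eef_pos'];print(s['time'],p,s['opening'],s['contact_force'])
w=cam('wrist','w10.png');t=cam('top','t10.png');sc=cam('scene','s10.png');c0=np.array([.55,-.342])
e=np.array([np.cos(np.radians(131)),np.sin(np.radians(131))]);m=np.array([-e[1],e[0]])
for n,c in (('w',w),('t',t),('s',sc)):
  u=proj(c,[.4959,-.2797,.22]); R=45 if n=='w' else 18
  x,y=np.maximum((u-R).astype(int),0); im=cv2.resize(c['image'][y:y+2*R,x:x+2*R],None,fx=4,fy=4,interpolation=cv2.INTER_CUBIC)
  g=im.min(2); thr=dict(w=200,t=225,s=200)[n]
  k,_=cv2.findContours((g>thr).astype(np.uint8),cv2.RETR_EXTERNAL,cv2.CHAIN_APPROX_NONE)
  if not k: print(n,u,'none',g.max()); continue
  h=cv2.convexHull(max(k,key=len)); pts=np.array([onz(c,(q[0]+.5)/4-.5+[x,y],.220)[:2] for q in h])
  r=least_squares(lambda q:np.hypot(*(pts-q[:2]).T)-q[2],[.4959,-.2797,.025],loss='soft_l1',f_scale=.001)
  d=r.x[:2]-c0; print(n,u.round(),r.x,'maxres',np.abs(r.fun).max().round(4),'radial',d@e,'lat',d@m)
  for rr in (.055,.085,.1,.105,.113): 
    a,v,px=profile(c,c0,np.radians(131),rr,.22 if rr in(.085,.1) else .215); print(n,rr,' '.join('%d'%q for q in v[::5]))
  a,v,px=profile(c,c0+.09*e+.0205*m,np.radians(41),0,.2205); print('rad prong',' '.join('%d'%q for q in v[::5]))
E
```

```text
22.075 [ 0.39449119 -0.12038442  0.38182616] 0.6460059617444454 [ 1.42556388 -0.64967816  0.69357014]
w [132. 285.] [ 0.49481086 -0.28093436  0.02502845] maxres 0.0005 radial 0.08229415810256853 lat 0.0015891102197187186
w 0.055 51 50 52 51 52 54 55 55 56 55 56 61 57 56 58 57 58 56 58 58 57 55 58 96 168 167 175 175 148 64 64 68 67 74 65 65 63
w 0.085 54 54 61 62 61 62 60 59 116 245 253 253 253 254 93 60 63 61 61 63 62 62 61 65 238 254 255 255 253 60 68 59 57 70 65 64 67
w 0.1 54 52 54 56 60 61 60 61 132 170 169 151 252 253 253 254 255 255 255 255 255 255 255 255 255 255 176 171 128 87 60 61 58 69 68 60 60
w 0.105 53 92 59 58 67 59 62 112 174 173 174 146 80 104 96 97 137 151 152 149 150 148 142 149 148 172 171 171 122 111 110 109 113 150 79 65 69
w 0.113 50 50 74 44 54 49 53 58 81 85 86 91 88 93 96 92 117 138 141 143 146 147 149 150 93 84 82 89 98 111 109 110 109 109 108 107 81
rad prong 168 167 166 168 167 168 175 201 201 233 255 255 254 254 254 254 255 255 255 255 255 248 177 169 172 162 175 169 101 82 84 103 112 114 95 91 91
t [398. 227.] [ 0.49412729 -0.27872858  0.02562095] maxre
[... 1214 characters left out ...]
28 131 133 156 193 233 249 253 254 252 244 214 165 112 80 64 60 67 88 120 188 232 254 254 241 210 136 82 58 55 55 55 54
s 0.1 117 130 135 136 131 123 122 139 163 189 210 228 243 252 253 253 253 253 253 254 254 255 254 255 254 254 247 230 177 130 89 71 60 54 53 52 52
s 0.105 125 135 137 133 121 102 94 101 128 150 166 170 177 187 201 212 221 227 230 232 233 230 218 200 190 186 183 171 153 129 100 74 59 54 53 53 59
s 0.113 135 137 131 117 95 81 78 88 107 120 126 136 150 167 176 181 182 176 163 142 118 102 89 93 103 122 124 120 109 89 70 57 53 52 53 64 80
rad prong 54 53 52 50 49 48 48 51 60 80 108 144 183 211 232 249 254 255 255 255 253 251 246 237 218 192 174 156 142 126 110 100 90 83 80 81 80
```

All three views agree. The collar is a clean 25 mm-radius circle at fork height within about 2 mm of the seat, the fork is still at 131°, and the arm is clear. Handing in.

```bash
python3 -c "
from plant import ctrl
print(ctrl.sign_off())"
```

```text
the job is handed in; nothing more can be done
None
```

The empty fork is over the pointer, and the probe hangs flat in it by its collar, released about 2 mm from the seat by my camera measurements; the job was handed in at about 22 s with no verdict shown.

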